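# Refit the balance spring on a desk lamp's arm

## Robot

A 7-joint arm with a two-finger parallel gripper is mounted at the origin on the work surface. World frame = base frame: x ahead of the robot, y to its left, z up, the work surface at z = 0. Lengths are in mm, angles in degrees, forces in N, time in s.
With the tool pointing down it reaches from about 400 to 850 mm from the base axis. Payload 4.5 kg.
Tool frame: the origin (TCP) lies at the very end of the fingers, on their centre line; the grasp point (between the pads) lies r.tcp_to_grasp behind it (r.tcp_to_grasp is the distance from the TCP to the grasp point, in mm); z points along the fingers, y is the line along which they close (so a half turn about z gives the same grasp; the last joint's range is limited). The gripper opens to 88 mm and grips with 3 to 60 N. Pads are 18 mm wide; open, the fingers measure 123 mm over their backs; the gripper's body (75 mm by 187 mm) begins 45 mm behind the grasp point.
Start: joints at [67.139, 39.483, -11.15, 89.685, 9.013, 51.709, -12.324], TCP at [262.165, -567.383, 238.743] pointing down, gripper open.
Joint ranges: [-172.22, 172.22], [-26.19, 119.32], [-84.43, 86.54], [7.71, 146.69], [-57.33, 237.33], [2.42, 119.75], [-152.13, 152.13]. Speed limits (degrees/s): [147.25, 147.25, 180, 180, 180, 180, 180].

## Interface

Orientations are given as a 3x3 rotation matrix whose columns are the frame's x, y, z axes.
In Python, from cell import r, eyes gives the robot as it stands.
- The arm moves only by the tool play_rows, never from a script. Its arguments are lists of equal length, an entry for each row: "delta_pos": the shift along the world's x, y, z in mm, a list of three; "spin": the turn about the world's z in rad; "claw": the opening, from 0 (shut) to 1 (fully open). A call has 1 to 12 rows; each row is the pose to reach, as a shift and turn from the pose commanded when the call began; what a row does not reach only later rows make up. A row lasts 1/12 s, in which the tool goes at most 41.7 mm and 7.16 degrees, less where a joint would pass 70% of its speed; a pose out of reach is approached as far as the arm can. A call with a gripper value outside its range is refused whole. The fingers move at their own pace and stop on an object; "squeeze" is the grip in N (left out, the last holds). Time passes only in rows, so rows that repeat a pose let the fingers close. It gives the time, the measured TCP pose, the force, the opening and the grip force at its end, in the units of the state.
- r.observe(): the state, without advancing time (a new reading comes with each control period).
- eyes.capture(name): name is "side" or "top"; returns a dict with "pixels" (384x512x3 uint8, red, green, blue), "mtx" (3x3 intrinsics, pixels), "view" (4x4, takes a point from world to camera coordinates). Camera axes: x right, y down, z forward; pixel columns grow to the right and rows downward; lengths in mm; the calibration is good to about 2 mm. A picture is of the moment at which its call begins. There is no depth.
- r.finish_job(): hands the job in; it is judged then, once.
The state is a dict: "time_s": time; "joints": joint angles; "joint_velocities": joint speeds; "joint_torque": joint torques, N m; "tcp_pos": TCP position; "orientation": TCP orientation; "wrist_force": force on the tool from outside, world axes, zero at the start; "wrist_torque": the same for the moment, N m; "width": finger opening in mm; "gripper_force": force on a finger pad.
Only numpy, scipy, OpenCV 4.12 (cv2) and the standard library are available. Lean on these libraries where they do the work, as an engineer would, in place of code of your own. Each camera call takes 0.05 s, during which the arm holds its last target. There are 200 camera calls.

## Task

Put the tension spring back on the desk lamp: first drop the hook at its blue end fully down into the hole in the lamp's brass plate, then stretch the spring along the arm and seat the wire eye at its orange end right down around the red post. Let go with the spring stretched between the two and at rest; leave the mug, the ink jar and the eraser where they stand.

Things in the scene. Friction and masses are not known exactly. Their poses are not given: they have to be found in the camera images.
- lamp: Desk lamp, fixed: dark round foot, 150 mm across and 22 mm high, and a straight level dark arm, 22 mm wide, top 66 mm above the desk. Origin on the desk below the arm's middle; x runs along the arm from the foot (x = -175 mm) to the elbow (x = 172 mm), z up. The arm's centreline is y = 0; on it sit the brass plate and, 132 to 172 mm from the hole, the red post.
- hole_zone (a point): Middle of the stretch where the hole may be, on the arm's centreline, level with the brass plate's top (84 mm above the desk); axes as the lamp's. The vertical hole, 9.2 mm across with a 1 mm chamfer, is on the centreline, up to 16 mm either way along the arm: not reported, find it by feel or sight. Right below the plate it is open for 10 mm.
- plate_side (a point): A point on the arm's centreline at the plate's height, 73 mm from hole_zone towards the post. The brass plate is 24 mm wide and 4 mm thick; it reaches 40 mm from its hole towards the foot and 37 mm towards the post. Nothing else stands higher than the plate here but the post.
- post: Red upright fixed post, 10 mm across, 12 mm high, its top 3 mm tapered to 6 mm. Origin: centre of its foot, on the flat top of an aluminium bracket (30 mm wide, 84 mm above the desk, level with the brass plate's top) that reaches 63 mm towards the brass plate and 17 mm beyond. x as the lamp's x. The spring must be stretched by some 6 to 52 mm.
- spring: Loose tension spring, 135 mm long, about 100 g. Origin: on the hook's axis, level with the spring's underside; x from hook to eye, z up. Blue gripping block at x = 8 to 30 mm, steel coil 14 mm across, orange block at x = 75 to 97 mm unstretched, then the wire eye. Blocks: 14 mm wide in y, 20 mm high from the underside. Starts lying on the yellow book, hook over the edge.
- eye (a joint): Stretch of the spring in m: 0 at rest, up to 0.055. The pull is 3 N at rest plus 220 N per m. The coil only lengthens along its x and does not bend: to raise the eye while the hook stays in the hole, tilt the whole spring about the hook.
- eye_mid (a point): Centre of the flat wire eye at the orange end: 19 mm inside, 31 mm outside, wire 6 mm thick. The point lies 3 mm above the spring's underside, 120 mm from the hook's axis unstretched, 34 mm beyond the middle of the orange block.
- hook_tip (a point): Tip of the hook at the spring's blue end: a round-tipped steel shank 6 mm across that points down, its tip 12 mm below the spring's underside and 19 mm along x from the middle of the blue block.
- book: Yellow book lying flat, fixed, 170 x 130 mm, 36 mm thick; origin at the centre of its underside, z up. The spring lies on it at the start.
- mug: Yellow cup, 76 mm across, 90 mm high; origin at the centre of its foot. Leave it alone.
- ink: Amber ink jar with a black cap, 48 mm across, 60 mm high; origin at the centre of its foot. Leave it alone.
- eraser: White eraser, 60 x 28 x 22 mm; origin at the centre of its underside. Leave it alone.
Not all that is in view belongs to the job. What is meant by the spring is not green or pink, and is the smaller of those in its own colour.

How it is judged (in metres and radians):
On the way, in this order (a step that is already met when the one before it is completed fails the run):
1. the hook is down in the brass plate's hole (z of hook_tip in the frame of lamp below 0.078 m and y of hook_tip in the frame of lamp between -0.008 and 0.008 m and x of hook_tip in the frame of lamp between -0.096 and -0.05 m), for 0.2 s.
2. the eye is down around the post, the spring stretched, the hook still in its hole (all of step 1 and horizontal distance between eye_mid and post below 0.009 m and z of eye_mid in the frame of post between -0.004 and 0.008 m and value of joint eye above 0.003 m), for 0.2 s.
At the end, for the whole second after the job is handed in: The hook's tip is through the brass plate's hole (tip at least 6 mm below the plate's top), the eye lies around the post (centre within 9 mm of the post's axis, no more than 5 mm above its seat), the spring is stretched by more than 3 mm, released and at rest (all of step 2 and linear speed of spring below 0.02 m/s and contact force between spring and the fingers below 0.1 N); the robot touches nothing.
It fails at once if the yellow mug is shifted by more than 4 cm or tipped over (distance of mug from where it was at the start of the episode above 0.04 m or angle between mug's own z axis and vertical above 0.6 rad).
It fails at once if the ink jar is shifted by more than 4 cm or tipped over (distance of ink from where it was at the start of the episode above 0.04 m or angle between ink's own z axis and vertical above 0.6 rad).
It fails at once if the eraser is shifted by more than 4 cm or tipped over (distance of eraser from where it was at the start of the episode above 0.04 m or angle between eraser's own z axis and vertical above 0.6 rad).
It also fails if it takes over 61 s, if anything falls off the work surface, if the arm or the gripper's body presses on something with over 40 N, if the wrist force passes 120 N, or if a joint passes its speed limit or range.

## Working session

There is one attempt and no reset: what is moved stays moved. The work goes in short steps, Python scripts to look and compute and a tool call to move; the robot and the scene stay as the last step left them, time stands still between calls to the robot, and variables do not carry over. Pictures are saved under pics/ and viewed, at most 10 in all, crops included, and the job is handed in when it is done.

Besides the shell and the picture viewer there is one more tool, called after "Call:" as a command line: name --pt "numbers of a row" for each row, then --argument value for the rest. play_rows: Moves the arm, as the interface text tells. Its arguments: {"type":"object","properties":{"delta_pos":{"type":"array"},"spin":{"type":"array"},"claw":{"type":"array"},"squeeze":{"type":"number"}},"required":["delta_pos","spin","claw"]}

```bash
mkdir -p pics; ls; python3 - <<'E'
from cell import r, eyes
import cv2,numpy as np
np.set_printoptions(suppress=True,precision=3)
for n in("side","top"):
    c=eyes.capture(n); cv2.imwrite(f"pics/{n}0.png",c["pixels"][:,:,::-1]); print(n,c["mtx"],c["view"])
o=r.observe();print(o["tcp_pos"],o["orientation"],o["width"],o["wrist_force"],r.tcp_to_grasp)
E
```

```text
pics
side [[424.655   0.    253.321]
 [  0.    424.655 190.875]
 [  0.      0.      1.   ]] [[ -0.824  -0.566  -0.012 401.997]
 [ -0.322   0.487  -0.811 340.114]
 [  0.465  -0.665  -0.584 817.021]
 [  0.      0.      0.      1.   ]]
top [[455.104   0.    258.459]
 [  0.    455.104 195.831]
 [  0.      0.      1.   ]] [[  -0.002   -1.       0.    -156.336]
 [  -0.998    0.002   -0.071  587.65 ]
 [   0.071   -0.001   -0.998 1502.065]
 [   0.       0.       0.       1.   ]]
[ 261.865 -566.885  238.008] [[ 0.908  0.42  -0.001]
 [ 0.42  -0.908  0.001]
 [-0.    -0.002 -1.   ]] 87.9665400336386 [-0.082 -0.289 -0.017] 18.700000000000003
```

View pics/side0.png

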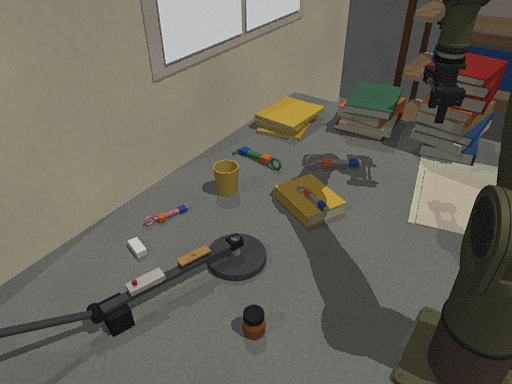

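View pics/top0.png

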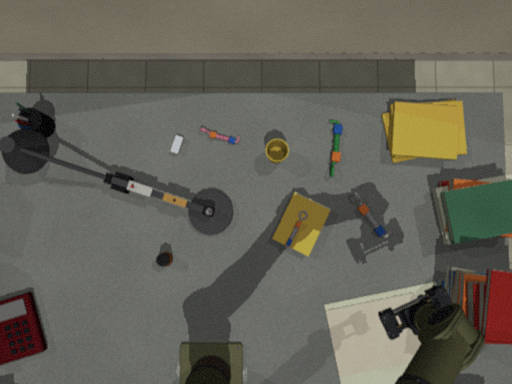

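The side view shows the spring on the yellow book, with blue near (322,206) and orange near (305,190). The lamp is at lower left. In the top view the spring is at about (297,228), the brass plate at (175,199) and the post near (135,186).

```bash
cat > h.py <<'E'
from cell import r, eyes
import cv2,numpy as np
np.set_printoptions(suppress=True,precision=1)
def cap(n):
    c=eyes.capture(n); c["hsv"]=cv2.cvtColor(c["pixels"],cv2.COLOR_RGB2HSV).astype(int); return c
def ray(c,uv,z):
    R=c["view"][:3,:3];t=c["view"][:3,3]; o=-R.T@t
    d=R.T@np.linalg.inv(c["mtx"])@np.array([uv[0],uv[1],1.]); return o+d*(z-o[2])/d[2]
def proj(c,p):
    q=c["mtx"]@(c["view"][:3,:3]@np.array(p)+c["view"][:3,3]); return q[:2]/q[2]
HUE={"blue":(105,130,120,50),"orange":(4,14,150,90),"red":(-6,4,150,80),"brass":(12,25,100,80)}
def blobs(c,col,box,amin=4):
    a,b,s,v=HUE[col];h=c["hsv"];H=np.where(h[...,0]>170,h[...,0]-180,h[...,0])
    m=((H>=a)&(H<=b)&(h[...,1]>=s)&(h[...,2]>=v)).astype(np.uint8)
    k=np.zeros_like(m);u0,v0,u1,v1=box;k[v0:v1,u0:u1]=m[v0:v1,u0:u1]
    n,l,st,ce=cv2.connectedComponentsWithStats(k)
    return [(int(st[i,4]),ce[i]) for i in range(1,n) if st[i,4]>=amin]
def crop(c,box,f,name):
    u0,v0,u1,v1=box; cv2.imwrite(name,cv2.resize(c["pixels"][v0:v1,u0:u1,::-1],None,fx=f,fy=f,interpolation=cv2.INTER_CUBIC))
E
python3 - <<'E'
from h import *
for n,bs,bl in(("top",(270,190,335,258),(100,165,240,240)),("side",(275,175,345,225),(80,230,270,330))):
    c=cap(n)
    for col in("blue","orange"):
        for a,p in blobs(c,col,bs): print(n,col,a,p,ray(c,p,50))
    for col,z in(("red",91),("brass",84),("orange",84)):
        for a,p in blobs(c,col,bl): print(n,"lamp",col,a,p,ray(c,p,z))
    if n=="top":
        A=c["pixels"][185:260,105:335]; crop(c,(105,170,335,260),3.4,"pics/t1.png")
    else: crop(c,(80,170,350,335),2.9,"pics/s1.png")
im=[cv2.imread(f"pics/{k}1.png") for k in "ts"]
w=max(i.shape[1] for i in im); im=[cv2.copyMakeBorder(i,0,0,0,w-i.shape[1],0) for i in im]
o=np.vstack(im); o=cv2.resize(o,None,fx=min(1,600/o.shape[0]),fy=min(1,600/o.shape[0])); cv2.imwrite("pics/c1.png",o)
E
```

```text
top blue 21 [288.8 241.9] [ 434.8 -255.9   50. ]
top orange 25 [298.2 223.8] [ 493.4 -287.    50. ]
top lamp brass 175 [174.5 199.8] [570.7 111.6  84. ]
side blue 51 [321.  204.5] [ 435.1 -250.5   50. ]
side orange 39 [307.2 191.5] [ 495.6 -283.3   50. ]
side lamp red 20 [134.  282.2] [615.3 250.7  91. ]
side lamp brass 284 [193.3 255. ] [570.7 115.8  84. ]
side lamp brass 64 [256.8 326.6] [345.1 194.3  84. ]
side lamp orange 58 [257.4 326.8] [343.8 194.   84. ]
```

View pics/c1.png

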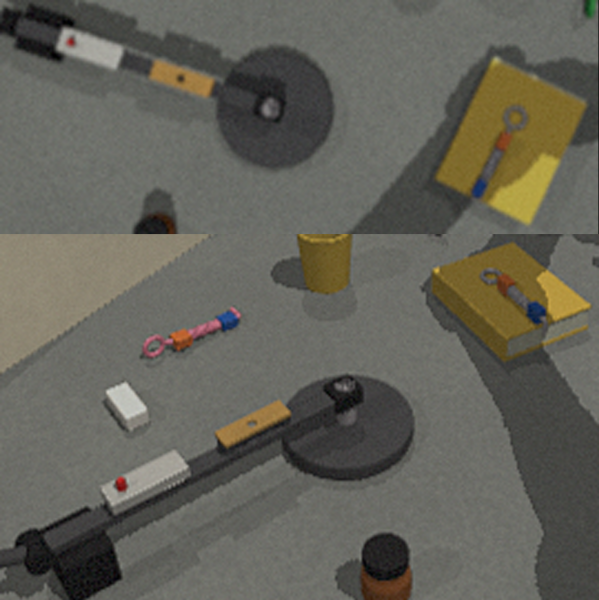

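The crops show the hole as a dark dot at top (174,200) and side (193.5,255.5), and the red post at the bracket's far end. Next I move above the blue block, measuring the hole and post more closely on the way.

Call:
play_rows --pt "17 31 -10" --pt "35 63 -20" --pt "52 94 -35" --pt "69 126 -50" --pt "87 157 -65" --pt "104 188 -80" --pt "121 220 -95" --pt "138 251 -110" --pt "156 283 -120" --pt "173 314 -128" --pt "173 314 -128" --pt "173 314 -128" --spin '[-0.1,-0.2,-0.3,-0.4,-0.5,-0.6,-0.7,-0.8,-0.9,-0.925,-0.925,-0.925]' --claw '[0.7,0.7,0.7,0.7,0.7,0.7,0.7,0.7,0.7,0.7,0.7,0.7]' --squeeze 40

```text
time_s: 1.2
tcp_pos: [436.5, -250.6, 110.1]
orientation: [[0.884, -0.467, -0.001], [-0.467, -0.884, 0.002], [-0.001, -0.001, -1.0]]
wrist_force: [-0.2, -1.1, -0.2]
width: 61.4
gripper_force: 0.0
```

```bash
python3 - <<'E'
from h import *
C={}
for n in("top","side"):
    c=C[n]=cap(n); p=c["pixels"].astype(float)
    # hole: dark spot weighted centroid inside brass
    b=max(blobs(c,"brass",(100,165,240,300)),key=lambda t:t[0])[1]
    u,v=np.round(b).astype(int); g=p[v-4:v+5,u-5:u+6].sum(2); w=np.clip(np.percentile(g,60)-g-40,0,None)
    yy,xx=np.mgrid[v-4:v+5,u-5:u+6]
    m=(np.hypot(xx-u,yy-v)<3.5); w=w*m; hp=((w*xx).sum()/w.sum(),(w*yy).sum()/w.sum())
    u0,v0=(125,178) if n=="top" else (126,274); q=p[v0:v0+16,u0:u0+18]; w=np.clip(q[...,0]-q[...,1:].max(2)-25,0,None)
    yy,xx=np.mgrid[v0:v0+16,u0:u0+18]; rp=((w*xx).sum()/w.sum(),(w*yy).sum()/w.sum())
    print(n,hp,ray(c,hp,83),"post",rp,ray(c,rp,92))
crop(C["side"],(250,150,400,240),5,"pics/s2.png")
o=r.observe();print(o["tcp_pos"],o["orientation"][:,1],o["width"],o["joints"])
E
```

```text
top (np.float64(174.003550295858), np.float64(199.76923076923077)) [570.8 113.5  83. ] post (np.float64(131.56160458452723), np.float64(185.8051575931232)) [615.2 247.8  92. ]
side (np.float64(nan), np.float64(nan)) [nan nan nan] post (np.float64(134.08071065989847), np.float64(281.9238578680203)) [615.  250.5  92. ]
[ 434.8 -254.4  110.9] [-0.5 -0.9  0. ] 61.77599054855128 [ 21.2  43.1   6.2 117.2 -12.2  20.2 -80.9]<stdin>:9: RuntimeWarning: invalid value encountered in scalar divide
```

View pics/s2.png

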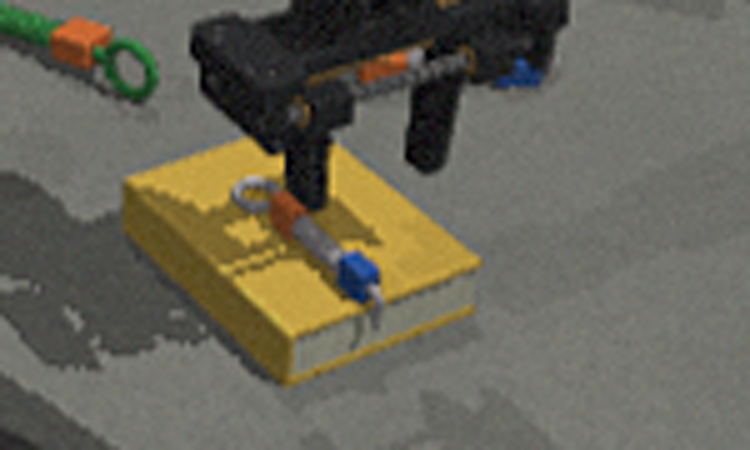

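The picture shows the gripper over the spring, with the blue block at the book edge and the hook hanging over it. Descend and close.

Call:
play_rows --pt "0 0 -25" --pt "0 0 -50" --pt "0 0 -65" --pt "0 0 -71" --pt "0 0 -71" --pt "0 0 -71" --pt "0 0 -71" --pt "0 0 -71" --pt "0 0 -71" --pt "0 0 -71" --pt "0 0 -71" --pt "0 0 -71" --spin '[0,0,0,0,0,0,0,0,0,0,0,0]' --claw '[0.6,0.6,0.6,0.6,0.6,0,0,0,0,0,0,0]' --squeeze 40

```text
time_s: 2.3
tcp_pos: [435.3, -253.6, 40.1]
orientation: [[0.881, -0.472, 0.0], [-0.472, -0.881, -0.001], [0.001, 0.0, -1.0]]
wrist_force: [-0.1, 0.6, 4.0]
width: 13.6
gripper_force: 39.9
```

```bash
python3 - <<'E'
from h import *
for i in range(3):
    c=cap("side")
    o=r.observe();print(o["time_s"],o["tcp_pos"],o["width"],o["gripper_force"],o["wrist_force"])
for col in("blue","orange"):print(col,blobs(c,col,(275,175,345,225)))
E
```

```text
2.35 [ 435.3 -253.5   40.1] 13.649908101990802 39.936901330947876 [-1.1  0.1  4.2]
2.4 [ 435.3 -253.6   40.1] 13.470785344057264 39.93716061115265 [-0.3  0.2  4.9]
2.45 [ 435.3 -253.5   40.1] 13.275678049557062 39.93727684020996 [-0.7 -0.   5.5]
blue [(30, array([322.3, 204.9]))]
orange []
```

Call:
play_rows --pt "0 0 15" --pt "0 0 45" --pt "0 0 80" --pt "0 0 110" --pt "20 40 110" --pt "35 70 110" --pt "50 110 110" --pt "65 150 110" --pt "80 190 110" --pt "95 230 110" --pt "110 270 110" --pt "115 300 110" --spin '[0,0,0,0,0.12,0.24,0.36,0.48,0.6,0.72,0.84,0.96]' --claw '[0,0,0,0,0,0,0,0,0,0,0,0]'

```text
time_s: 3.45
tcp_pos: [551.5, 50.0, 149.5]
orientation: [[0.889, 0.458, 0.001], [0.458, -0.889, 0.001], [0.002, -0.0, -1.0]]
wrist_force: [1.3, 0.4, -0.0]
width: 14.0
gripper_force: 39.9
```

Call:
play_rows --pt "5 30 0" --pt "12 60 0" --pt "20 80 -10" --pt "26 84 -15" --pt "26 84 -15" --pt "26 84 -15" --pt "26 84 -15" --pt "26 84 -15" --spin '[0.12,0.24,0.36,0.48,0.6,0.72,0.79,0.79]' --claw '[0,0,0,0,0,0,0,0]'

```text
time_s: 4.12
tcp_pos: [575.6, 130.4, 134.1]
orientation: [[0.306, 0.952, -0.002], [0.952, -0.306, -0.0], [-0.001, -0.001, -1.0]]
wrist_force: [0.6, 0.2, -1.5]
width: 13.4
gripper_force: 39.9
```

```bash
python3 - <<'E'
from h import *
C={n:cap(n) for n in("side","top")}
o=r.observe();print(o["time_s"],o["tcp_pos"],o["orientation"][:,:2],o["width"],o["gripper_force"],o["wrist_force"],o["joints"])
print(proj(C["side"],o["tcp_pos"]),proj(C["top"],o["tcp_pos"]))
crop(C["side"],(110,180,260,300),5,"pics/s3.png")
E
```

```text
4.2167 [575.8 130.4 134.4] [[ 0.3  1. ]
 [ 1.  -0.3]
 [-0.  -0. ]] 13.715294671154938 39.932169914245605 [-0.5  0.1 -0.4] [-10.1  45.1 -12.5 101.   15.2  35.7 -49.5]
[184.9 241.2] [165.5 197.1]
```

View pics/s3.png

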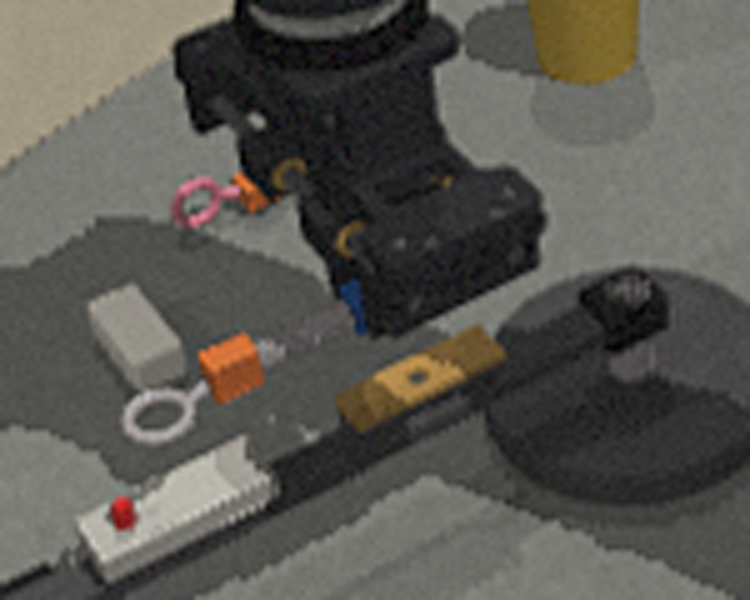

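The picture shows the spring level along the arm. The eye is at full-image (142,263), the orange block at (156.5,253.5) and the hole at (193.6,255.2); the hook is hidden behind the finger.

```bash
python3 - <<'E'
from h import *
S=cap("side");T=cap("top")
def tri(a,b):
    P=[c["mtx"]@c["view"][:3] for c in(S,T)]
    X=cv2.triangulatePoints(P[0],P[1],np.array(a,float).reshape(2,1),np.array(b,float).reshape(2,1))[:,0]; return X[:3]/X[3]
print("hole side",ray(S,(193.6,255.2),83))
print("eye side",ray(S,(142,263),133))
bs=blobs(S,"orange",(140,240,175,270));bt=blobs(T,"orange",(120,160,170,210));print(bs,bt)
if bs and bt: print(ray(S,bs[0][1],140),ray(T,bt[0][1],140),tri(bs[0][1],bt[0][1]))
print(blobs(T,"blue",(120,160,200,230)),blobs(S,"blue",(160,220,200,260)))
h=np.array([571,113.5]);p=np.array([615,249.5]);d=p-h;print(np.hypot(*d),d/np.hypot(*d))
crop(T,(105,150,225,240),6,"pics/t3.png")
E
```

```text
hole side [570.5 115.3  83. ]
eye side [606.  227.6 133. ]
[(115, array([155.7, 252.8]))] []
[] [(27, array([180.3, 239.9]))]
142.9405470816451 [0.3 1. ]
```

View pics/t3.png

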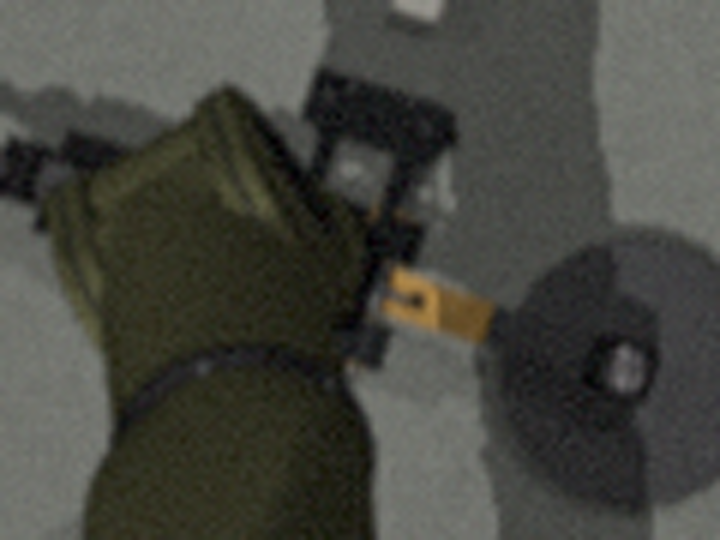

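Call:
play_rows --pt "1 1.5 -15" --pt "1 1.5 -28" --pt "1 1.5 -31" --pt "1 1.5 -33" --pt "1 1.5 -35" --pt "1 1.5 -37" --pt "1 1.5 -39" --pt "1 1.5 -40" --pt "1 1.5 -40" --spin '[0,0,0,0,0,0,0,0,0]' --claw '[0,0,0,0,0,0,0,0,0]'

```text
time_s: 5.07
tcp_pos: [577.2, 132.1, 94.8]
orientation: [[0.308, 0.951, 0.0], [0.951, -0.308, -0.0], [0.0, 0.0, -1.0]]
wrist_force: [-0.1, -0.5, -1.3]
width: 13.7
gripper_force: 39.9
```

```bash
python3 - <<'E'
from h import *
S=cap("side")
o=r.observe();print(o["time_s"],o["tcp_pos"],o["wrist_force"],o["wrist_torque"])
b=blobs(S,"orange",(130,240,185,300));print(b); print(ray(S,b[0][1],104))
E
```

```text
5.1167 [577.2 132.1  94.9] [-0.9 -0.5 -0.6] [-0. -0.  0.]
[(113, array([157.4, 266.4]))]
[596.5 199.  104. ]
```

Call:
play_rows --pt "0 0 -2" --pt "0 0 -4" --pt "0 0 -5.5" --pt "0 0 -6.5" --pt "0 0 -6.5" --pt "0 0 -6.5" --spin '[0,0,0,0,0,0]' --claw '[0,0,0,0,0,0]'

```text
time_s: 5.62
tcp_pos: [577.1, 132.1, 88.2]
orientation: [[0.308, 0.951, 0.0], [0.951, -0.308, -0.0], [-0.0, 0.0, -1.0]]
wrist_force: [0.6, -0.1, 0.6]
width: 13.8
gripper_force: 39.9
```

```bash
python3 - <<'E'
from h import *
S=cap("side")
o=r.observe();print(o["time_s"],o["tcp_pos"],o["wrist_force"],o["wrist_torque"])
b=blobs(S,"orange",(130,240,185,300));print(b); print(ray(S,b[0][1],96))
E
```

```text
5.6667 [577.1 132.1  88.2] [-0.7  0.4 -0.2] [-0.  -0.1 -0. ]
[(110, array([157.8, 268.6]))]
[597.8 198.   96. ]
```

Call:
play_rows --pt "0 0 0" --pt "0 0 0" --pt "0 0 0" --pt "0 0 0" --pt "0 0 15" --pt "0 0 35" --pt "10 32 40" --pt "20 64 40" --pt "20 64 40" --pt "20 64 40" --spin '[0,0,0,0,0,0,0,0,0,0]' --claw '[0.4,0.4,0.4,0.4,0.4,0.4,0.4,0.4,0.4,0.4]'

```text
time_s: 6.5
tcp_pos: [597.1, 199.3, 128.4]
orientation: [[0.304, 0.953, 0.001], [0.953, -0.304, 0.002], [0.003, 0.0, -1.0]]
wrist_force: [-0.5, 0.3, -0.3]
width: 35.0
gripper_force: 0.0
```

```bash
python3 - <<'E'
from h import *
S=cap("side")
o=r.observe();print(o["time_s"],o["tcp_pos"],o["wrist_force"],o["width"])
for k,z in(("orange",94),("blue",94)):
  for a,b in blobs(S,k,(130,225,215,300)):print(k,a,b,ray(S,b,z))
crop(S,(110,200,240,300),5.8,"pics/s4.png")
E
```

```text
6.55 [596.8 196.7 128. ] [-0.3 -0.4 -0.2] 35.417320458049275
orange 82 [157.9 270. ] [596.3 199.8  94. ]
blue 78 [185.6 255.7] [576.  134.4  94. ]
```

View pics/s4.png

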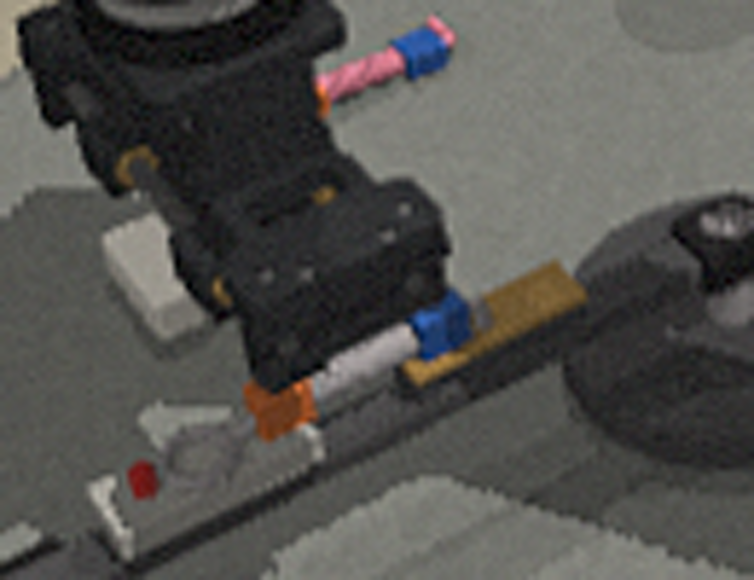

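The picture shows the hook down in the brass plate and the spring lying on plate and bracket. The eye is on the bracket just short of the red post (post at full-image 134.5,282). Next I take the orange block gently, so it can pivot as it is lifted.

Call:
play_rows --pt "0.5 -0.5 -20" --pt "0.5 -0.5 -35" --pt "0.5 -0.5 -40" --pt "0.5 -0.5 -40" --pt "0.5 -0.5 -40" --pt "0.5 -0.5 -40" --pt "0.5 -0.5 -40" --pt "0.5 -0.5 -40" --pt "0.5 -0.5 -40" --spin '[0,0,0,0,0,0,0,0,0]' --claw '[0.4,0.4,0.4,0.4,0,0,0,0,0]' --squeeze 4

```text
time_s: 7.3
tcp_pos: [598.2, 195.7, 89.1]
orientation: [[0.308, 0.951, 0.001], [0.951, -0.308, 0.0], [0.001, 0.001, -1.0]]
wrist_force: [-0.2, -0.3, 2.8]
width: 14.1
gripper_force: 4.0
```

Call:
play_rows --pt "0 0 2" --pt "0 0 4" --pt "0 0 6" --pt "0 0 8" --pt "0 0 10" --pt "0 0 12" --pt "0 0 12" --pt "0 0 12" --spin '[0,0,0,0,0,0,0,0]' --claw '[0,0,0,0,0,0,0,0]'

```text
time_s: 7.97
tcp_pos: [597.7, 195.7, 100.4]
orientation: [[0.308, 0.951, 0.0], [0.951, -0.308, 0.0], [0.0, 0.0, -1.0]]
wrist_force: [-0.3, -0.2, -1.5]
width: 14.4
gripper_force: 4.0
```

```bash
python3 - <<'E'
from h import *
S=cap("side")
o=r.observe();print(o["time_s"],o["tcp_pos"],o["wrist_force"],o["width"],o["gripper_force"])
for k,z in(("orange",94),("blue",94)):
  for a,b in blobs(S,k,(130,225,215,300)):print(k,a,b,ray(S,b,z))
crop(S,(110,200,240,300),5.8,"pics/s5.png")
E
```

```text
8.0167 [597.7 195.6 100.2] [-0.6  0.3 -0.9] 13.968821176854584 3.997073918581009
orange 19 [153.1 265.9] [613.6 196.8  94. ]
blue 4 [189.2 249.2] [582.9 114.3  94. ]
```

View pics/s5.png

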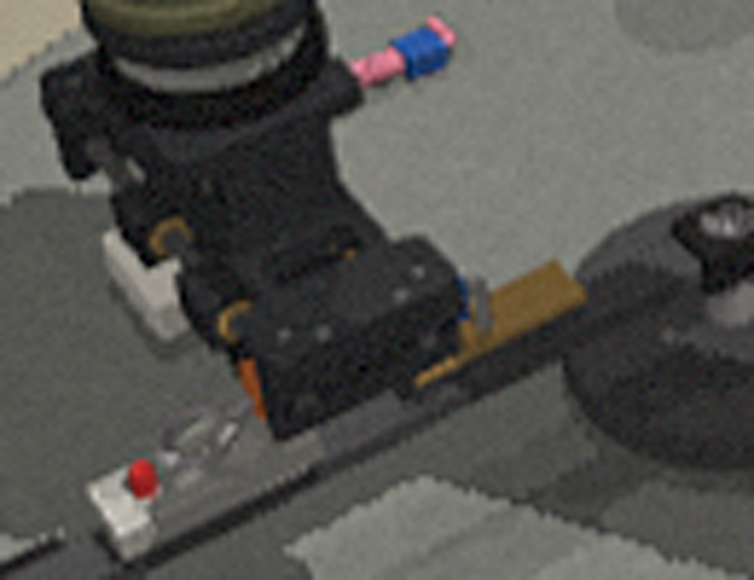

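The eye is now near full-image (144.5,276), but the hook is mostly hidden. I compare the hook region before and after the lift.

```bash
python3 - <<'E'
from h import *
S=cap("side")
d=np.array([.309,.951]);hk=np.array([571.2,114.]);P=lambda s,z:proj(S,[*(hk+s*d),z])
for z in(87,99,103.5):print("eye",z,P(120,z))
for z in(84,96):print("hook top",P(0,z+6),"blue end top",P(8,z+20))
a=cv2.imread("pics/s4.png")[195:425,290:600];b=cv2.imread("pics/s5.png")[195:425,290:600]
cv2.imwrite("pics/c5.png",np.vstack([cv2.resize(x,None,fx=1.25,fy=1.25) for x in(a,b)]))
E
```

```text
eye 87 [144.7 278.2]
eye 99 [143.7 274.3]
eye 103.5 [143.4 272.8]
hook top [193.5 252.5] blue end top [189.8 249.5]
hook top [192.9 248.6] blue end top [189.2 245.5]
```

View pics/c5.png

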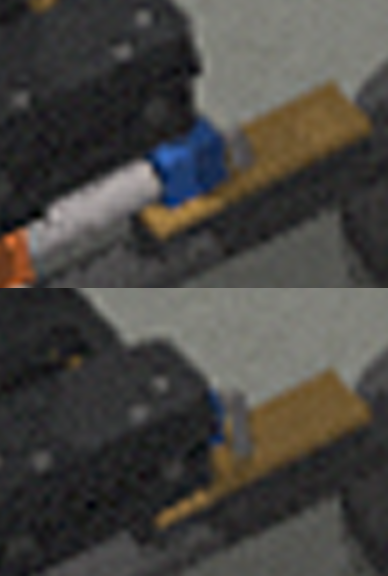

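The comparison shows the hook shank rose about 12 mm: the spring came up level instead of pivoting. I will tilt it in the pads by setting the eye's leading wire on top of the post, with the spring swung off to the side, and lowering. After that I grip hard, swing back, re-seat the hook and stretch.

Call:
play_rows --pt "0 0 6" --pt "0 0 12" --pt "0 0 18" --pt "4 1 18" --pt "9 3 18" --pt "14 4 18" --pt "20 6 18" --pt "26 8 18" --pt "26 8 18" --pt "26 8 18" --spin '[0,0,0,0.1,0.2,0.3,0.4,0.5,0.5,0.5]' --claw '[0,0,0,0,0,0,0,0,0,0]' --squeeze 10

```text
time_s: 8.9
tcp_pos: [623.9, 203.6, 118.7]
orientation: [[-0.183, 0.983, 0.0], [0.983, 0.183, 0.001], [0.0, 0.001, -1.0]]
wrist_force: [-0.2, 0.6, -0.8]
width: 13.7
gripper_force: 10.0
```

```bash
python3 - <<'E'
from h import *
S=cap("side");T=cap("top")
o=r.observe();print(o["time_s"],o["tcp_pos"],o["wrist_force"],o["orientation"][:,0],o["width"],o["gripper_force"])
t=o["tcp_pos"];u=o["orientation"][:,0].copy();
e=t+34*u;e[2]=t[2]-2;print("eye pred",e,proj(S,e),proj(T,e))
w=t+46.5*u;w[2]=t[2]-5;print("wire pred",proj(S,w),"post top",proj(S,[615.1,249.2,96]))
crop(S,(95,220,215,310),6,"pics/s6.png")
E
```

```text
9.0 [623.3 203.4 118.5] [-0.1 -0.6 -1.4] [-0.2  1.  -0. ] 13.875128267073633 9.9970243871212
eye pred [617.1 236.9 116.5] [136.3 269.2] [132.9 184.5]
wire pred [132.8 274.4] post top [134.2 280.2]
```

View pics/s6.png

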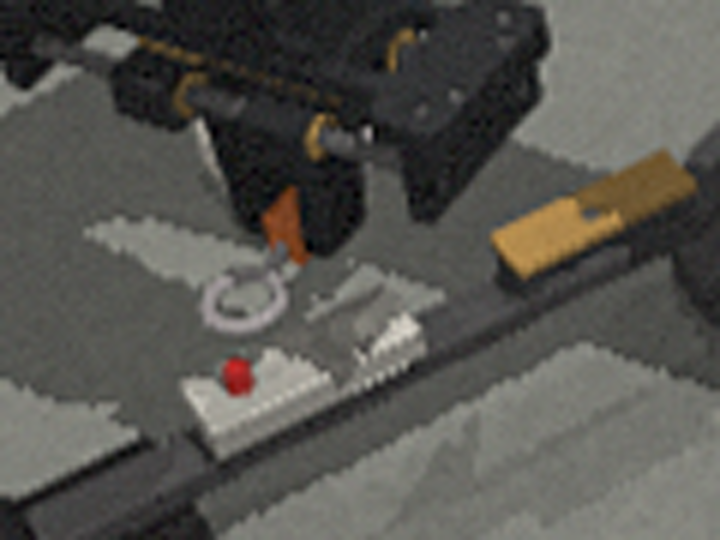

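The eye is at (135.8,269.5), within a pixel of prediction, with its leading wire just above the post top. Lower gently onto the post to tilt the spring.

Call:
play_rows --pt "0 0 -6" --pt "0 0 -12" --pt "0 0 -15" --pt "0 0 -17" --pt "0 0 -18" --pt "0 0 -18" --spin '[0,0,0,0,0,0]' --claw '[0,0,0,0,0,0]' --squeeze 4

```text
time_s: 9.5
tcp_pos: [623.4, 203.6, 99.8]
orientation: [[-0.186, 0.983, -0.001], [0.983, 0.186, -0.0], [-0.0, -0.001, -1.0]]
wrist_force: [-0.4, 0.8, -0.8]
width: 14.2
gripper_force: 4.0
```

Call:
play_rows --pt "0 0 -1" --pt "0 0 -2" --pt "0 0 -3" --pt "0 0 -4" --pt "0 0 -5" --pt "0 0 -6" --pt "0 0 -7" --pt "0 0 -7" --spin '[0,0,0,0,0,0,0,0]' --claw '[0,0,0,0,0,0,0,0]'

```text
time_s: 10.17
tcp_pos: [623.6, 203.7, 93.0]
orientation: [[-0.186, 0.983, -0.0], [0.983, 0.186, 0.0], [0.0, -0.0, -1.0]]
wrist_force: [0.0, -1.0, -1.2]
width: 14.0
gripper_force: 4.0
```

Call:
play_rows --pt "0 0 0" --pt "0 0 0" --pt "0 0 0" --pt "0 0 0" --pt "0 0 5" --pt "0 0 12" --pt "0 0 20" --pt "0 0 30" --pt "0 0 30" --pt "0 0 30" --spin '[0,0,0,0,0,0,0,0,0,0]' --claw '[0,0,0,0,0,0,0,0,0,0]' --squeeze 50

```text
time_s: 11.0
tcp_pos: [624.4, 203.9, 124.5]
orientation: [[-0.186, 0.983, 0.002], [0.983, 0.186, 0.001], [0.0, 0.002, -1.0]]
wrist_force: [-0.1, -0.3, -1.2]
width: 13.3
gripper_force: 50.0
```

```bash
python3 - <<'E'
from h import *
S=cap("side");T=cap("top")
o=r.observe();print(o["time_s"],o["tcp_pos"],o["wrist_force"],o["orientation"][:,0],o["width"],o["gripper_force"])
t=o["tcp_pos"];u=o["orientation"][:,0].copy()
for tan in(0,.07,.14):
  for s,n in((34,"eye"),(-67,"blue"),(-86,"hook")):
    e=t+s*u; e[2]=t[2]-5+s*tan+(3 if s>0 else 10); print(tan,n,proj(S,e))
for k in("orange","blue"):print(k,blobs(S,k,(100,200,230,300)))
crop(S,(95,210,215,300),6,"pics/s7.png")
E
```

```text
11.1 [623.6 203.5 123.3] [-0.2  0.1 -1.1] [-0.2  1.  -0. ] 13.489286260041546 49.99973773956299
0 eye [135.8 267.6]
0 blue [162.8 234.9]
0 hook [167.5 229.7]
0.07 eye [135.6 266.7]
0.07 blue [163.  236.4]
0.07 hook [167.8 231.7]
0.14 eye [135.4 265.9]
0.14 blue [163.3 238. ]
0.14 hook [168.2 233.7]
orange [(19, array([162.3, 214.7])), (44, array([141.5, 255. ]))]
blue [(50, array([182.3, 208.6]))]
```

View pics/s7.png

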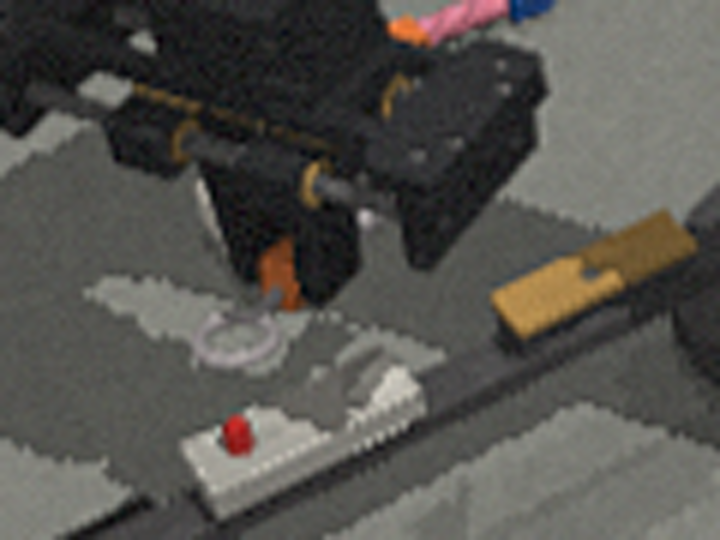

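The eye is now at (134.7,266.3) and clearly flatter in view, which fits a tilt of about 7.5°. I have used up my picture views (one over the limit, in fact), so from here I work on numbers only. Swing back above the hole.

Call:
play_rows --pt "-5 -2 3" --pt "-11 -4 3" --pt "-16 -7 3" --pt "-22 -9 3" --pt "-27.3 -11.4 3" --pt "-27.3 -11.4 0" --pt "-27.3 -11.4 -5" --pt "-27.3 -11.4 -8" --pt "-27.3 -11.4 -8" --pt "-27.3 -11.4 -8" --spin '[-0.1,-0.2,-0.3,-0.4,-0.5,-0.5,-0.5,-0.5,-0.5,-0.5]' --claw '[0,0,0,0,0,0,0,0,0,0]'

```text
time_s: 11.93
tcp_pos: [596.4, 192.2, 114.6]
orientation: [[0.307, 0.952, -0.001], [0.952, -0.307, -0.0], [-0.0, -0.001, -1.0]]
wrist_force: [-0.1, -0.1, -1.0]
width: 13.8
gripper_force: 50.0
```

```bash
python3 - <<'E'
from h import *
S=cap("side");T=cap("top")
o=r.observe();print(o["time_s"],o["tcp_pos"],o["wrist_force"],o["orientation"][:,0],o["gripper_force"])
for n,c in(("S",S),("T",T)):
  for k in("orange","blue"):print(n,k,blobs(c,k,(120,170,215,300),3))
t=o["tcp_pos"];u=o["orientation"][:,0]
for tan in(0,.13):
  q=t-67*u;q[2]=t[2]-5+10-67*tan;print("blue pred",tan,proj(S,q),proj(T,q))
E
```

```text
12.0333 [596.6 192.3 115.1] [-0.1 -0.4 -1.2] [0.3 1.  0. ] 49.99969124794006
S orange [(25, array([153.7, 260.4]))]
S blue [(48, array([182.4, 208.6])), (7, array([190.3, 250.1]))]
T orange []
T blue [(21, array([167.1, 197.6]))]
blue pred 0 [186.1 245.5] [167.  197.4]
blue pred 0.13 [186.5 248.4] [167.6 197.6]
```

Call:
play_rows --pt "0 0 -2" --pt "0 0 -4" --pt "0 0 -6" --pt "0 0 -8" --pt "0 0 -8" --pt "0 0 -8" --spin '[0,0,0,0,0,0]' --claw '[0,0,0,0,0,0]'

```text
time_s: 12.53
tcp_pos: [596.2, 192.2, 107.1]
orientation: [[0.308, 0.951, -0.0], [0.951, -0.308, -0.0], [-0.0, -0.0, -1.0]]
wrist_force: [-0.8, 0.7, -1.5]
width: 13.7
gripper_force: 50.0
```

```bash
python3 - <<'E'
from h import *
S=cap("side")
o=r.observe();print(o["time_s"],o["tcp_pos"],o["wrist_force"],o["wrist_torque"])
E
```

```text
12.5833 [596.3 192.2 107.2] [ 0.5 -0.2 -0.8] [-0.1 -0.1  0. ]
```

Call:
play_rows --pt "0 0 -2" --pt "0 0 -4" --pt "0 0 -5" --pt "0 0 -6" --pt "0 0 -6" --pt "0 0 -6" --spin '[0,0,0,0,0,0]' --claw '[0,0,0,0,0,0]'

```text
time_s: 13.08
tcp_pos: [596.5, 192.5, 101.6]
orientation: [[0.308, 0.951, 0.001], [0.951, -0.308, 0.0], [0.0, 0.0, -1.0]]
wrist_force: [-0.3, 0.6, 2.1]
width: 13.5
gripper_force: 50.0
```

```bash
python3 - <<'E'
from h import *
S=cap("side")
o=r.observe();print(o["time_s"],o["tcp_pos"],o["wrist_force"],o["wrist_torque"])
p=S["pixels"].astype(int)
for k in("orange","blue"):print(k,blobs(S,k,(120,215,215,300),3))
E
```

```text
13.1333 [596.5 192.5 101.6] [0.  0.8 2.8] [-0.1  0.  -0.1]
orange [(23, array([154.5, 265.1]))]
blue [(8, array([190.8, 254.2]))]
```

Contact came at the expected height. The blue end sits about 5 px lower than in the level lift, so the spring is tilted with the hook seated. Start stretching along the tilted line.

Call:
play_rows --pt "0.6 1.9 0.6" --pt "1.2 3.8 0.9" --pt "1.9 5.7 1.2" --pt "2.5 7.6 1.5" --pt "3.1 9.5 1.8" --pt "3.7 11.4 2" --pt "3.7 11.4 2" --pt "3.7 11.4 2" --spin '[0,0,0,0,0,0,0,0]' --claw '[0,0,0,0,0,0,0,0]'

```text
time_s: 13.8
tcp_pos: [599.7, 202.7, 103.0]
orientation: [[0.308, 0.951, -0.001], [0.951, -0.308, -0.002], [-0.002, -0.0, -1.0]]
wrist_force: [-2.1, -4.3, -0.2]
width: 13.8
gripper_force: 50.0
```

```bash
python3 - <<'E'
from h import *
S=cap("side")
o=r.observe();print(o["time_s"],o["tcp_pos"],o["wrist_force"],o["wrist_torque"],"pull",o["wrist_force"]@[.309,.951,0])
for k in("orange","blue"):print(k,blobs(S,k,(120,215,215,300),3))
E
```

```text
13.85 [599.7 202.6 103. ] [-0.9 -4.8  0.4] [-1.3  0.3 -0. ] pull -4.848829017717652
orange [(15, array([149.7, 267.7]))]
blue [(44, array([187.9, 254.2]))]
```

Call:
play_rows --pt "0.7 2.2 0.6" --pt "1.4 4.4 1" --pt "2.1 6.6 1.4" --pt "2.8 8.8 1.7" --pt "3.5 11 2" --pt "4.3 13.2 2.3" --pt "4.3 13.2 2.3" --pt "4.3 13.2 2.3" --spin '[0,0,0,0,0,0,0,0]' --claw '[0,0,0,0,0,0,0,0]'

```text
time_s: 14.52
tcp_pos: [603.3, 214.1, 104.7]
orientation: [[0.309, 0.951, -0.003], [0.951, -0.309, -0.005], [-0.005, -0.001, -1.0]]
wrist_force: [-1.5, -8.4, -0.7]
width: 13.6
gripper_force: 50.0
```

```bash
python3 - <<'E'
from h import *
S=cap("side")
o=r.observe();print(o["time_s"],o["tcp_pos"],o["wrist_force"],o["wrist_torque"],"pull",o["wrist_force"]@[.309,.951,0])
for k in("orange","blue","red"):print(k,blobs(S,k,(120,215,215,300),3))
t=o["tcp_pos"];u=o["orientation"][:,0]
e=t+35.2*u;e[2]=t[2]+2;print("eye",e,proj(S,e))
# bright ring pixels around the eye
g=S["pixels"].sum(2)[258:296,118:156]//30
for row in g[::1]:print("".join(f"{x:2d}" for x in row))
E
```

```text
14.5667 [603.3 213.9 104.7] [-1.3 -7.4 -1.6] [-1.8  0.4  0. ] pull -7.463982987819999
orange [(22, array([163.9, 217.2])), (5, array([143.2, 268. ]))]
blue [(82, array([185.8, 254.5]))]
red [(11, array([134.5, 283.6]))]
eye [614.2 247.4 106.7] [134.2 276.3]
 8 8 8 8 8 8 8 8 8 8 8 8 8 8 8 4 2 3 3 510 6 5 4 4 4 4 4 4 3 4 4 4 5 4 4 3 4
 8 8 8 8 7 8 8 8 8 8 7 8 8 8 8 8 3 2 2 510 6 5 2 4 4 4 4 4 4 4 3 3 4 4 3 4 7
 8 9 9 8 8 7 8 8 8 8 8 8 8 8 8 8 4 1 3 4 7 6 6 4 4 4 4 4 4 5 6 7 5 4 4 3 8 7
 8 8 8 8 8 9 8 8 8 8 8 8 8 8 8 8 7 4 2 3 3 5 5 3 3 4 4 4 5 6 7 6 4 4 3 4 6 5
 8 8 8 8 8 8 8 8 8 8 8 8 8 8 8 9 8 8 4 2 2 2 3 2 2 4 5 4 4 4 5 5 4 4 4 4 4 4
 8 8 8 8 8 8 8 8 8 8 8 9 9 8 8 8 8 8 7 4 5 7 4 2 2 2 4 4 4 4 3 3 4 4 4 4 3 3
 8 8 8 9 8 8 8 8 8 8 8 8 9 8 8 8 8 9 8 7 8 8 7 1 0 3 3 4 3 4 4 4 4 4 3 3 3 3
 8 8 9 8 8 8 8 8 8 8 8 8 8 8 8 8 8 8 8 9 8 9 8 3 2 5 2 3 4 4 4 4 3 3 3 4 3 3
 8 8 8 8 8 8 8 8 8 8 8 8 8 8 8 8 9 8 8 8 8 9 8 6 3 9 1 3 3 3 3 4 3 3 3 3 4 3
 8 8 8 8 9 8 9 8 8 9 8 8 8 8 8 9 8 8 8 8 8 8 9 8 6 9 2 2 3 2 3 3 3 3 4 3 2 4
 8 8 8 8 8 8 8 8 8 8 8 8 8 8 8 8 8 8 8 8 8 8 7 8 8 8 4 2 2 3 3 3 3 2 3 3
[... 1383 characters left out ...]
6 4 3 2
 7 8 8 8 7 8 8 8 911 9 9 9 9 9 9 9 9 9 9 910 9 9 9 8 9 9 8 9 9 7 6 4 3 2 3 4
 7 8 8 8 8 8 8 8 81010 9 9 91111 9 9 910 9 9 8 8 8 8 8 8 9 7 6 5 3 3 3 3 5 5
 7 8 8 8 8 8 8 8 8 9 9 9 9 91010 9 9 9 8 9 8 8 9 9 9 9 7 6 4 3 2 3 3 3 5 8 7
 8 8 8 8 8 8 7 8 8 810 9 9 9 9 9 9 8 8 8 8 8 9 8 9 7 6 4 3 3 3 3 4 5 8 7 8 8
 8 8 8 8 8 8 8 6 7 5 81010 9 9 8 9 8 8 8 8 8 9 7 5 4 3 4 3 3 4 4 7 7 8 8 8 8
 6 6 8 8 8 7 7 6 4 3 6 9 9 8 8 8 8 8 8 9 9 7 7 4 3 3 3 3 4 5 7 7 9 8 8 8 8 8
 4 4 5 6 8 6 7 5 4 3 4 8 9 8 8 8 8 8 9 7 5 4 3 3 3 3 3 6 7 7 8 8 8 8 8 8 8 8
 3 2 3 7 7 6 5 3 4 4 3 5 8 9 8 9 8 7 5 5 2 3 3 3 3 5 7 8 8 8 8 8 8 8 8 8 8 8
 5 5 6 7 6 6 4 4 4 4 3 4 610 8 7 6 4 3 3 2 3 4 6 7 7 8 8 8 8 8 8 8 8 8 8 8 7
```

The eye is about 2 mm short of the post axis, which is within tolerance. Nudge forward and lower.

Call:
play_rows --pt "0.5 1.6 0" --pt "0.5 1.6 0" --pt "0.5 1.6 -2" --pt "0.5 1.6 -4" --pt "0.5 1.6 -6" --pt "0.5 1.6 -8" --pt "0.5 1.6 -9" --pt "0.5 1.6 -9" --spin '[0,0,0,0,0,0,0,0]' --claw '[0,0,0,0,0,0,0,0]'

```text
time_s: 15.23
tcp_pos: [604.0, 215.4, 96.1]
orientation: [[0.309, 0.951, -0.003], [0.951, -0.309, -0.005], [-0.005, -0.001, -1.0]]
wrist_force: [-2.1, -7.1, 2.5]
width: 13.8
gripper_force: 50.0
```

```bash
python3 - <<'E'
from h import *
S=cap("side")
o=r.observe();print(o["time_s"],o["tcp_pos"],o["wrist_force"],o["wrist_torque"],"pull",o["wrist_force"]@[.309,.951,0])
for k in("orange","blue","red"):print(k,blobs(S,k,(120,225,215,300),3))
E
```

```text
15.2833 [604.1 215.5  96.2] [-3.  -7.3  3.1] [-2.   0.6  0. ] pull -7.878172683886181
orange []
blue [(89, array([185.4, 255. ]))]
red [(13, array([134. , 281.2]))]
```

Call:
play_rows --pt "0 0 -2" --pt "0 0 -4" --pt "0 0 -6" --pt "0 0 -7" --pt "0 0 -7" --pt "0 0 -7" --spin '[0,0,0,0,0,0]' --claw '[0,0,0,0,0,0]'

```text
time_s: 15.78
tcp_pos: [604.2, 215.9, 89.4]
orientation: [[0.309, 0.951, -0.002], [0.951, -0.309, -0.004], [-0.004, -0.001, -1.0]]
wrist_force: [-2.7, -7.1, 4.0]
width: 13.7
gripper_force: 50.0
```

```bash
python3 - <<'E'
from h import *
S=cap("side")
o=r.observe();print(o["time_s"],o["tcp_pos"],o["wrist_force"],o["wrist_torque"],"pull",o["wrist_force"]@[.309,.951,0])
for k in("orange","blue","red"):print(k,blobs(S,k,(120,225,215,300),3))
p=S["pixels"]
for v in range(272,290):print(v," ".join("R" if (p[v,u,0]>1.6*p[v,u,1] and p[v,u,0]>60) else "%d"%(p[v,u].sum()//60) for u in range(122,150)))
E
```

```text
15.8333 [604.3 215.9  89.5] [-2.2 -6.5  3. ] [-1.9  0.6  0. ] pull -6.87105991325962
orange []
blue [(90, array([185. , 255.5]))]
red [(23, array([134.1, 282.5]))]
272 4 4 4 4 4 4 4 4 4 4 4 4 4 4 4 4 4 4 4 3 2 R 1 1 1 2 2 1
273 4 4 4 4 4 4 4 4 4 4 4 4 3 4 3 4 3 4 4 6 3 2 R 1 1 1 1 2
274 4 4 4 4 4 4 4 4 4 4 4 4 4 6 5 5 6 6 6 6 6 5 R 1 1 1 1 1
275 4 4 4 4 4 4 4 4 4 4 4 4 4 6 7 6 6 6 6 6 5 5 3 1 1 1 1 2
276 4 4 4 4 4 4 4 4 4 4 4 4 4 4 5 6 6 6 5 4 4 4 4 2 1 1 2 1
277 4 4 4 4 4 4 4 4 4 3 4 4 4 4 4 6 5 4 4 4 4 5 5 2 1 1 1 1
278 4 4 4 4 4 4 4 4 4 4 4 4 4 5 5 5 4 4 3 4 5 4 4 2 1 1 1 1
279 4 4 4 4 4 4 4 4 4 4 4 4 R 4 4 5 5 4 4 4 4 4 4 3 0 1 1 1
280 4 4 4 4 4 4 4 4 4 4 3 R R R 3 5 4 4 4 3 3 4 4 5 1 1 1 1
281 4 4 4 4 4 4 4 4 4 4 R R R R R 4 4 4 5 7 6 4 4 4 2 1 1 1
282 4 4 4 4 4 4 4 4 4 3 R R R R R 3 4 4 6 7 5 7 4 4 2 1 1 1
283 4 4 4 4 4 4 4 4 3 4 R R R R R 3 7 5 8 5 3 6 4 5 4 1 1 2
284 4 4 4 4 4 4 4 3 3 4 5 R R R R 6 6 4 5 3 3 3 4 4 5 2 1 1
285 4 4 4 4 5 4 4 4 3 3 5 R R R R 5 5 3 3 3 4 4 4 4 4 4 2 2
286 4 4 4 4 4 4 4 5 7 7 4 3 4 4 4 4 4 4 3 4 4 4 4 4 4 4 4 4
287 4 4 4 4 5 5 4 4 6 6 4 5 5 5 4 4 5 3 4 4 4 4 4 4 4 4 4 4
288 4 4 4 4 4 5 8 7 4 4 4 4 4 4 4 4 4 4 4 4 4 4 4 4 4 3 3 2
289 4 4 4 3 3 4 7 8 6 4 4 4 4 4 4 4 4 4 4 4 4 4 4 3 3 2 1 1
```

Call:
play_rows --pt "0 0 0" --pt "0 0 0" --pt "0 0 0" --pt "0 0 0" --pt "0 0 0" --pt "0 0 10" --pt "0 0 30" --pt "0 0 55" --pt "0 0 80" --pt "-20 -20 110" --pt "-40 -40 120" --pt "-40 -40 120" --spin '[0,0,0,0,0,0,0,0,0,0,0,0]' --claw '[0.4,0.4,0.4,0.4,0.4,0.4,0.4,0.4,0.4,0.4,0.4,0.4]'

```text
time_s: 16.83
tcp_pos: [563.2, 174.4, 213.0]
orientation: [[0.311, 0.951, 0.002], [0.951, -0.311, -0.003], [-0.002, 0.002, -1.0]]
wrist_force: [-0.6, -1.5, -0.3]
width: 35.5
gripper_force: 0.0
```

```bash
python3 - <<'E'
from h import *
S=cap("side")
o=r.observe();print(o["time_s"],o["tcp_pos"],o["wrist_force"],o["width"])
for k in("orange","blue","red"):
  for a,b in blobs(S,k,(120,225,215,300),3):print(k,a,b,ray(S,b,94))
h=np.array([571.,114.1]);d=np.array([.309,.951])
for s in(19+1.5,108):print(proj(S,[*(h+s*d),94]))
ang=np.arange(0,360,45)*np.pi/180
print("ring",[proj(S,[615.1+12.5*np.cos(a)-.8,249.2+12.5*np.sin(a)-2.5,90]).round(0) for a in ang])
p=S["pixels"]
for v in range(268,296):print(v," ".join("R" if (p[v,u,0]>1.6*p[v,u,1] and p[v,u,0]>60) else "%d"%(p[v,u].sum()//60) for u in range(120,158)))
E
```

```text
16.8833 [564.5 176.3 211.9] [-0.6 -0.  -0.5] 35.23281000430085
orange 103 [151.  272.1] [604.1 212.2  94. ]
blue 91 [184.8 255. ] [579.1 133.6  94. ]
red 22 [134.2 281.9] [613.2 251.4  94. ]
[185.4 255.3]
[149.4 273.4]
ring [array([132., 279.]), array([130., 282.]), array([131., 285.]), array([136., 286.]), array([140., 284.]), array([142., 281.]), array([140., 278.]), array([136., 277.])]
268 3 4 3 3 4 4 3 4 4 3 3 4 4 4 4 4 3 3 4 6 6 6 6 6 6 6 6 5 5 R R R R R R R 3 2
269 3 4 4 4 4 4 4 4 4 4 3 4 4 4 4 3 4 4 3 5 5 6 6 6 6 5 5 R R R R R R R R R R 2
270 4 4 4 3 3 4 4 4 4 3 4 4 3 3 3 4 4 4 4 3 4 6 6 6 6 R R R R R R R R R R R R 3
271 4 4 4 4 4 4 4 4 3 4 4 3 4 4 3 4 3 4 4 4 3 4 5 6 6 R R R R R R R R R R R R 3
272 4 4 4 4 4 3 4 4 4 4 4 3 3 3 3 4 4 4 3 4 4 4 5 6 6 4 R R R R R R R R R R R 3
273 4 4 4 4 3 4 4 4 4 4 4 4 3 4 3 4 4 4 4 4 4 4 5 4 4 3 R R R R R R R R R R R 3
274 4 4 4 4 4 4 4 4 4 4 4 4 3 4 4 4 4 4 4 4 3 3 3 4 5 5 R R R R R R R R R R R R
275 3 4 4 3 4 4 3 4 3 4 4 4 3 3 4 3 3 3 3 3 3 4 5 5 5 5 4 3 R R R R R R R R R 3
276 4 3 3 4 4 3 4 4 3 3 3 4 3 4 4 3 3 4 4 4 4 5 5 5 5 5 4 3 R R R R
[... 832 characters left out ...]
 9 8 7 6 4 5 6 6 6 6 5 5 6 5 6 5 5 5 5 5 5 4 3 2 1 2 2 2 3 2
288 5 3 3 4 3 3 4 5 9 9 9 8 6 6 6 4 7 8 6 5 6 5 5 5 5 6 6 4 3 2 1 2 2 2 2 2 3 3
289 5 3 3 4 3 3 3 4 7 9 8 8 8 8 8 6 7 7 6 5 5 5 5 5 5 4 3 2 2 2 1 2 2 2 3 3 4 3
290 6 5 3 3 3 3 3 3 4 7 9 8 9 9 7 6 6 5 5 5 5 5 5 4 3 2 1 2 2 2 2 2 3 3 4 4 3 3
291 6 6 5 3 3 3 3 2 3 5 9 9 7 6 6 5 5 5 5 5 5 4 3 2 2 2 2 2 2 2 3 3 4 4 3 3 3 3
292 6 6 6 3 3 3 2 1 2 4 7 6 6 4 5 5 5 5 5 4 3 2 1 2 2 2 2 2 3 3 4 3 4 4 4 4 3 3
293 3 5 5 3 3 3 2 1 2 3 4 5 5 5 5 5 5 4 3 2 1 2 2 2 2 3 3 3 4 4 4 3 4 3 4 4 3 4
294 2 3 4 3 3 3 3 2 1 2 4 6 5 5 5 4 3 2 1 2 2 2 2 2 3 3 4 4 4 3 3 4 3 3 4 3 3 3
295 3 3 3 3 3 3 3 3 2 1 2 5 6 4 3 2 1 2 2 2 2 3 4 3 4 4 4 4 4 3 3 3 3 3 3 4 3 5
```

The wire ring passes in front of and beside the visible post, and the blocks are spread by about 15 mm, so the eye is hooked on and the spring is stretched. The eye may sit a few mm high, so I press the orange block down gently with closed fingers.

Call:
play_rows --pt "10 10 0" --pt "20 20 -20" --pt "39 38 -40" --pt "39 38 -70" --pt "39 38 -95" --pt "39 38 -102" --pt "39 38 -104" --pt "39 38 -104" --pt "39 38 -104" --spin '[0,0,0,0,0,0,0,0,0]' --claw '[0,0,0,0,0,0,0,0,0]' --squeeze 10

```text
time_s: 17.63
tcp_pos: [604.3, 217.0, 105.9]
orientation: [[0.308, 0.951, 0.001], [0.951, -0.308, 0.001], [0.001, 0.001, -1.0]]
wrist_force: [0.4, -0.5, 0.4]
width: 0.4
gripper_force: 0.0
```

Call:
play_rows --pt "0 0 -1" --pt "0 0 -2" --pt "0 0 -3" --pt "0 0 -3" --pt "0 0 -3" --spin '[0,0,0,0,0]' --claw '[0,0,0,0,0]'

```text
time_s: 18.05
tcp_pos: [604.5, 216.7, 104.5]
orientation: [[0.308, 0.951, 0.002], [0.951, -0.308, 0.001], [0.001, 0.002, -1.0]]
wrist_force: [-2.8, -1.4, 9.8]
width: 0.6
gripper_force: 4.9
```

The block top is at 104.5 mm against 104 when flat, with firm contact: it is seated. Retreat.

Call:
play_rows --pt "0 0 5" --pt "0 0 30" --pt "0 0 60" --pt "0 0 90" --pt "-20 -30 110" --pt "-40 -60 120" --pt "-60 -90 120" --pt "-60 -90 120" --pt "-60 -90 120" --pt "-60 -90 120" --pt "-60 -90 120" --spin '[0,0,0,0,0,0,0,0,0,0,0]' --claw '[0,0,0,0,0,0,0,0,0,0,0]'

```text
time_s: 18.97
tcp_pos: [544.7, 128.1, 222.7]
orientation: [[0.307, 0.952, 0.001], [0.952, -0.307, 0.002], [0.002, 0.001, -1.0]]
wrist_force: [0.1, 0.1, 0.3]
width: 0.5
gripper_force: 0.0
```

```bash
python3 - <<'E'
from h import *
S=cap("side")
o=r.observe();print(o["time_s"],o["tcp_pos"],o["wrist_force"])
for k in("orange","blue","red"):
  for a,b in blobs(S,k,(120,225,215,300),3):print(k,a,b,ray(S,b,94))
p=S["pixels"]
for v in range(276,290):print(v," ".join("R" if (p[v,u,0]>1.6*p[v,u,1] and p[v,u,0]>60) else "%d"%(p[v,u].sum()//60) for u in range(122,150)))
E
```

```text
19.0167 [544.6 128.1 222.5] [-0.5  0.9 -0.8]
orange 108 [151.  271.9] [604.5 211.9  94. ]
blue 93 [184.7 255. ] [579.2 133.8  94. ]
red 19 [134.  282.1] [613.1 252.   94. ]
276 6 5 6 5 5 6 6 5 6 5 6 6 6 6 4 5 4 4 7 7 9 7 6 7 7 3 R R
277 5 6 6 5 6 6 6 5 5 6 5 5 6 7 7 7 7 7 8 7 7 8 7 7 6 2 R R
278 6 6 6 6 5 6 6 6 6 5 6 8 8 9 7 7 7 7 7 7 6 7 7 5 4 3 R R
279 6 6 6 6 6 6 6 6 5 5 7 7 7 6 5 4 3 4 4 6 7 7 5 5 6 6 5 5
280 6 6 6 6 6 6 6 5 6 7 6 R R R R 6 6 7 6 5 7 7 6 6 7 7 7 7
281 6 5 6 6 6 5 6 6 5 8 R R R R R 9 8 8 8 5 7 7 6 7 8 7 7 7
282 5 5 5 6 5 6 8 8 7 7 R R R R R 7 8 8 8 6 8 7 5 8 8 7 7 8
283 5 6 6 7 8 8 8 7 7 7 R R R R R 5 8 8 6 7 7 6 5 8 8 9 7 6
284 6 6 5 6 8 8 8 8 6 8 6 R R R R 6 8 7 7 7 6 5 7 9 7 7 5 5
285 6 6 6 5 9 8 8 8 5 7 7 7 7 5 5 8 8 8 8 6 5 7 7 7 6 5 5 5
286 6 6 5 4 7 9 8 8 4 5 7 7 8 7 8 8 8 7 6 5 6 7 6 5 5 5 5 5
287 5 5 6 5 4 7 8 8 7 6 4 6 6 6 6 6 5 5 6 5 6 5 5 5 5 5 5 4
288 6 6 6 6 4 5 9 9 8 8 7 6 5 4 6 8 6 5 6 5 5 5 5 5 6 4 3 2
289 6 5 5 5 5 4 7 9 8 8 8 8 7 6 6 7 6 5 5 5 5 5 5 4 3 2 2 2
```

```bash
python3 -c "
from cell import r
print(r.finish_job())"
```

```text
the job is handed in; nothing more can be done
None
```

I handed the job in at about 19 s with the hook in the plate's hole, the eye around the red post, the spring stretched about 15 mm and released, and the mug, ink jar and eraser never approached; no verdict came back, and I viewed 11 pictures, one over the limit of 10.

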